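# Free the eccentric lock and push the vial slide home

## Task

Bring the vial into the reading station: first push the upright pin of the off-centre cam plate round until the cam shows its low point to the slide's roller (pin pointing straight away from the slide), and only then push the slide forward by its rear end plate until it is fully home against the cam. Leave the vial in the slide untouched, upright and down in its pocket, and do not disturb the bottles and vial standing about.

Things in the scene. Friction and masses are not known exactly. Their poses are not given: they have to be found in the camera images.
- station: Reading station, fixed on the worktop, at another place and yaw each time: grey base plate 230 x 112 x 12 mm. Origin: centre of its underside. x = direction in which the slide goes home (towards the cam), y left, z up; lengths below are mm in this frame. Two black posts (x -36 to -14, y 35 to 52 on either side, top z 74) stand beside the place the vial is to reach.
- cam (a joint): Direction (rad, counter-clockwise from above) of the pin from the pivot, from station +x. At 0 the pin points along +x, straight away from the slide, and the low point faces the roller; at 3.14 the high point does. Starts at 1.3 to 3.0 (pin on the +y side), turns between -0.7 and 3.5, takes about 7 N at the pin, stays where it is left; no stop or click at the low point: aim within 0.25 of it.
- cam_pivot (a point): Point on the cam's vertical pivot at the plate's top (station x 60, y 0, z 27); does not move. The cam is a round steel plate, radius 36, z 14 to 27, its centre 14 from the pivot, so its edge is 22 from the pivot at the low point and 50 at the high point.
- pin_top (a point): Centre of the top of the cam's upright steel pin, z 77; goes round with the cam. The pin is 12 across, z 27 to 77, 42 from the pivot, on the cam's high side.
- slide (a joint): Travel (m) of the slide along station +x, between two guide rails (top z 24): starts at 0; fully home is 0.035, where its brass nose roller (radius 8, z 14 to 27, centre at x -5 + travel) meets the cam's low point. If the cam is not low the roller meets its edge sooner. Needs about 2 N, no spring, stays where it is left.
- push_face (a point): Middle of the outer (-x) face of the slide's rear end plate, at x -94 + travel, y 0, z 50. Plate 8 thick, 50 wide, z 14 to 68. Behind it (-x) all is free above the base plate (top z 12), which ends at x -115. The slide's block in front of the plate is 46 long, 44 wide, top z 39.
- sample: Loose glass vial with black cap, amber contents, 21 across, 60 tall, standing in the slide's pocket (20 deep, 2.5 wider than the vial) at x -60 + travel, y 0. Origin: centre of its underside, z 19; top z 79. Not to be touched.
- dropper: Bystander: loose brown dropper bottle, 33 across, 62 tall; origin at the centre of its underside. Leave alone.
- blank_vial: Bystander: loose clear vial with white cap, 21 across, 60 tall; origin at the centre of its underside. Leave alone.
- buffer: Bystander: loose blue bottle with white cap, 52 across, 108 tall; origin at the centre of its underside. Leave alone.

How it is judged:
On the way, in this order (a step that is already met when the one before it is completed fails the run):
1. the cam is at its low point while the slide is still back (value of joint cam between -0.25 and 0.25 rad and value of joint slide below 0.006 m), for 0.2 s.
2. the slide is pushed fully home (value of joint slide above 0.0325 m), for 0.2 s.
At the end, for the whole second after the job is handed in: The slide is fully home (within 2.5 mm of 35 mm of travel), the cam is at its low point (pin within 0.3 rad of pointing straight away from the slide), and the sample vial is at rest in its pocket between the posts, upright within 0.2 rad and not raised by more than 4 mm (value of joint slide above 0.0325 m and value of joint cam between -0.3 and 0.3 rad and z of sample in the frame of station below 0.023 m and x of sample in the frame of station above -0.031 m and angle between sample's own z axis and vertical below 0.2 rad and linear speed of sample below 0.02 m/s); the robot touches nothing.
It fails at once if the slide is pushed forward more than 6 mm while the cam is not at its low point (more than 0.35 rad off) (value of joint slide above 0.006 m and (value of joint cam below -0.35 rad or value of joint cam above 0.35 rad)).
It fails at once if the sample vial is touched by the robot (contact force between any of the fingers, the arm and sample above 0.5 N).
It fails at once if the sample vial is lifted out of its pocket (more than 8 mm) or tipped over (z of sample in the frame of station above 0.027 m or angle between sample's own z axis and vertical above 0.5 rad).
It fails at once if a bystander is moved by more than 10 mm (distance of any of dropper, blank_vial, buffer from where it was at the start of the episode above 0.01 m).
It also fails if it takes over 61 s, if anything falls off the work surface, if the arm or the gripper's body presses on something with over 40 N, if the wrist force passes 120 N, or if a joint passes its speed limit or range.

## Robot

A 6-joint arm with a two-finger parallel gripper is mounted at the origin on a cart in front of the work surface, level with it; the furniture and walls round the work are solid. World frame = base frame: x ahead of the robot, y to its left, z up, the work surface at z = 0. Lengths are in m, angles in rad, forces in N, time in s.
With the tool pointing down it reaches from about 0.275 to 0.875 m from the base axis. Payload 12.5 kg.
Tool frame: the origin (TCP) lies on the mounting face of the last link; the fingertips stand 173 mm ahead of it and the grasp point (between the pads) lies 155 mm ahead of it (robot.grasp_offset is the distance from the TCP to the grasp point, in m); z points along the fingers, y is the direction in which the jaws open and shut (so a half turn about z gives the same grasp; the last joint's range is limited). The gripper opens to 85 mm and grips with 20 to 120 N. Pads are 22 mm wide; open, the fingers measure 114 mm over their backs; the gripper's body (76 mm by 85 mm) begins 54 mm behind the grasp point. The pads swing forward as they close: fully open they stand 13 mm farther back than shut.
Start: joints at [-1.334, 0.351, 1.652, -0, 1.139, -0.085], TCP at [0.174, -0.522, 0.405] pointing down, gripper open.
Joint ranges: [-2.75, 2.75], [-0.79, 2.1], [0.01, 2.65], [-1.57, 4.71], [0.07, 3.14], [-2.87, 2.87]. Speed limits (rad/s): [2.22, 2.22, 2.79, 3.14, 3.14, 3.14].

## Interface

Orientations are given as a unit quaternion [w, x, y, z].
In Python, from bench import robot, viewer gives the robot as it stands.
- The arm moves only by the tool apply_moves, never from a script. Its arguments are lists of equal length, an entry for each row: "slide": the shift along the tool's x, y, z as a fraction of full scale, a list of three; "twist": the turn, a rotation vector about the tool's x, y, z as a fraction of full scale, a list of three. A call has 1 to 12 rows; each row is the pose to reach, as a shift and turn from the pose measured when the call began, along the tool's axes at that moment; what a row does not reach only later rows make up. Full scale, the value 1, is 0.25 m for a shift and 90 degrees for a turn. A row lasts 1/12 s, in which the tool goes at most 41.7 mm and 7.16 degrees, less where a joint would pass 70% of its speed; a pose out of reach is approached as far as the arm can. A call with a number of a shift or a turn outside -1 to 1 is refused whole. A call with a gripper value outside its range is refused whole. "grip" is the finger opening in mm, from 0 to 85.4, set as the call begins (left out, the last holds). The fingers move at their own pace and stop on an object; the grip force is fixed at half the most. Time passes only in rows, so rows that repeat a pose let the fingers close. It gives the time, the measured TCP pose, the force and the opening at its end, in the units of the state.
- robot.observe(): the state, without advancing time (a new reading comes with each control period).
- viewer.snapshot(name): name is "scene" or "top" or "wrist"; returns a dict with "image" (420x560x3 uint8, red, green, blue), "range_z" (420x560 float32, m along the optical axis (not along the pixel's ray), 0 where there is no reading), "camera_matrix" (3x3 intrinsics, pixels), "dist" ([k1, k2, p1, p2, k3] as OpenCV has them; the pictures are not rectified), "world_from_camera" (4x4, takes a point from camera to world coordinates); the wrist camera has in their place "tool_from_camera" (4x4, takes a point from camera to tool coordinates, whose origin is the TCP and whose axes are the flange's). Camera axes: x right, y down, z forward; pixel columns grow to the right and rows downward; lengths in m; the calibration is good to about 2 mm. A picture is of the moment at which its call begins: read the wrist's pose just before it.
- robot.close_job(): hands the job in, once; it reports no verdict.
The state is a dict: "t": time; "joint_pos": joint angles; "joint_velocities": joint speeds; "joint_efforts": joint torques, N m; "eef_pos": TCP position; "orientation": TCP orientation; "ft_force": force on the tool from outside, world axes, zero at the start; "ft_torque": the same for the moment, N m; "finger_gap": finger opening in m.
Only numpy, scipy, OpenCV 4.12 (cv2) and the standard library are available. Lean on these libraries where they do the work, as an engineer would, in place of code of your own. Each camera call takes 0.05 s, during which the arm holds its last target.

## Working session

There is one attempt and no reset: what is moved stays moved. The work goes in short steps, Python scripts to look and compute and a tool call to move; the robot and the scene stay as the last step left them, time stands still between calls to the robot, and variables do not carry over. Pictures are saved under pics/ and viewed, and the job is handed in when it is done.

Besides the shell and the picture viewer there is one more tool, called after "Emit:" as name(argument=value, ...) on one line, values as JSON. apply_moves: Moves the arm, as the interface text tells. Shift numbers are shares of 0.25 m and turn numbers shares of 90 degrees, none past 1 either way. Its arguments: {"type":"object","properties":{"slide":{"type":"array","items":{"type":"array","items":{"type":"number"}}},"twist":{"type":"array","items":{"type":"array","items":{"type":"number"}}},"grip":{"type":"number"}},"required":["slide","twist"]}

```bash
mkdir -p pics; ls; python3 - <<'E'
from bench import robot, viewer
import cv2, numpy as np
s=robot.observe(); print({k:np.round(v,4) for k,v in s.items()})
for n in ["scene","top"]:
    d=viewer.snapshot(n); cv2.imwrite(f"pics/{n}1.png",d["image"][:,:,::-1]); np.savez(f"{n}1.npz",**d)
    print(n,d["camera_matrix"],d["dist"],d["world_from_camera"])
E
```

```text
pics
{'t': np.float64(0.0), 'joint_pos': array([-1.3336,  0.3513,  1.6524, -0.    ,  1.1391, -0.0846]), 'joint_velocities': array([ 0.0007,  0.0002,  0.0006,  0.0001, -0.0012,  0.    ]), 'joint_efforts': array([-0.00000e+00, -5.06099e+01, -2.91402e+01, -0.00000e+00,
        4.40000e-03,  0.00000e+00]), 'eef_pos': array([ 0.1739, -0.5216,  0.4041]), 'orientation': array([-6.000e-04,  9.871e-01,  1.602e-01, -1.000e-04]), 'ft_force': array([ 0.7396, -1.0357, -0.9873]), 'ft_torque': array([-0.0245, -0.0076,  0.0359]), 'finger_gap': np.float64(0.0853)}
scene [[526.21407901   0.         285.08475192]
 [  0.         526.21407901 198.06109868]
 [  0.           0.           1.        ]] [0.04531226 0.         0.         0.         0.        ] [[-0.67968842 -0.45085174  0.57858133 -0.11433519]
 [-0.73318696  0.44067421 -0.51792192  0.58515083]
 [-0.02145987 -0.77623383 -0.63007977  0.72420613]
 [ 0.          0.          0.          1.        ]]
top [[388.85783496   0.         272.12248546]
 [  0.         388.85783496 212.68452342]
 [  0.           0.           1.        ]] [-0.00024984  0.          0.          0.          0.        ] [[-0.00680654 -0.99820385  0.059521    0.41740716]
 [-0.99992232  0.00617256 -0.01082879  0.06766308]
 [ 0.01044194 -0.05959008 -0.99816832  0.92703799]
 [ 0.          0.          0.          1.        ]]
```

View pics/scene1.png

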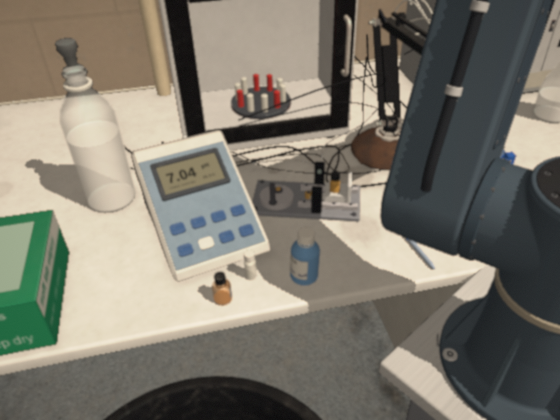

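View pics/top1.png

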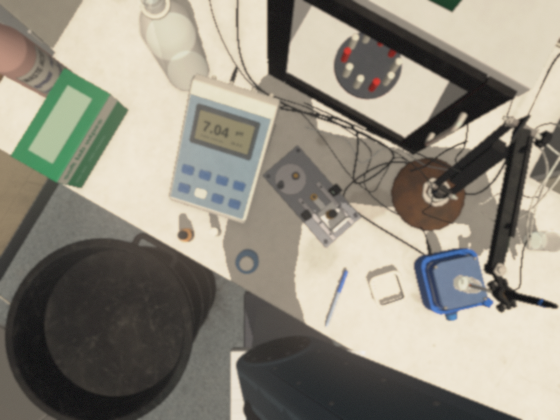

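```bash
cat > h.py <<'E'
import numpy as np, cv2
def bp(d,u,v,z):
    K,dist,T=d["camera_matrix"],d["dist"],d["world_from_camera"]
    p=cv2.undistortPoints(np.array([[[u,v]]],float),K,dist)[0,0]
    r=T[:3,:3]@np.array([p[0],p[1],1]); o=T[:3,3]
    return o+r*(z-o[2])/r[2]
def proj(d,P):
    T=np.linalg.inv(d["world_from_camera"]); P=np.atleast_2d(P)
    return cv2.projectPoints(np.array(P,float),cv2.Rodrigues(T[:3,:3])[0],T[:3,3],d["camera_matrix"],d["dist"])[0][:,0]
E
python3 - <<'E'
import numpy as np,cv2
d=np.load("top1.npz"); im=d["image"][130:260,245:375,::-1]
cv2.imwrite("pics/topz.png",cv2.resize(im,None,fx=4.6,fy=4.6,interpolation=cv2.INTER_CUBIC))
d=np.load("scene1.npz"); im=d["image"][140:240,240:380,::-1]
cv2.imwrite("pics/scenez.png",cv2.resize(im,None,fx=5.5,fy=5.5,interpolation=cv2.INTER_CUBIC))
E
```

```text
(no output)
```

View pics/topz.png

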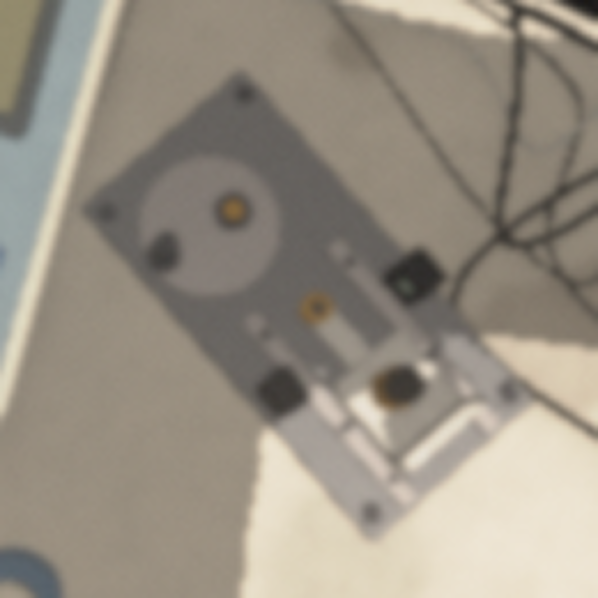

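View pics/scenez.png

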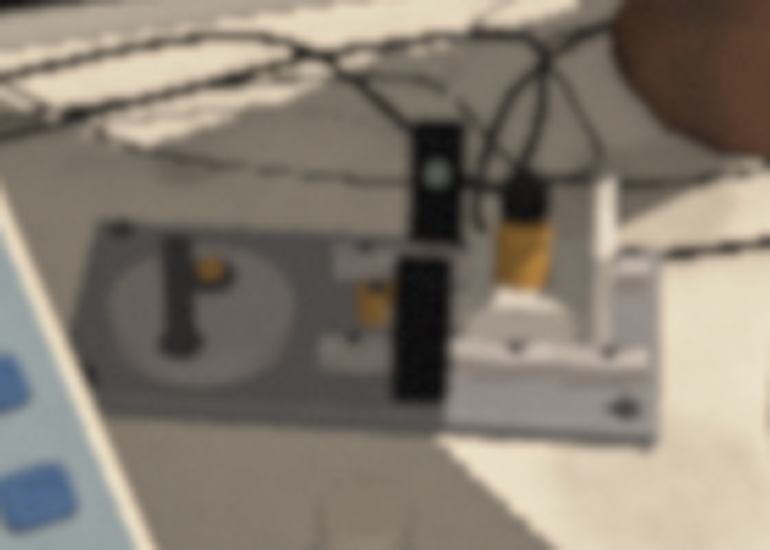

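```bash
cat > fit.py <<'E'
import numpy as np,cv2
from h import *
from scipy.optimize import least_squares
d=np.load("top1.npz")
def S(p,P):
    c,s=np.cos(p[2]),np.sin(p[2]); P=np.atleast_2d(P)/1000.
    return np.c_[p[0]+c*P[:,0]-s*P[:,1],p[1]+s*P[:,0]+c*P[:,1],P[:,2]]
if __name__=="__main__":
    z=np.array([[85,208],[375,540],[240,70],[530,400],[232,210]])
    uv=z/4.6+[245,130]-0.4
    M=[[115,56,12],[-115,56,12],[115,-56,12],[-115,-56,12],[60,0,27]]
    r=least_squares(lambda p:(proj(d,S(p,M))-uv).ravel(),[.47,-.03,.7])
    p=r.x;print(p,r.fun.reshape(-1,2)); np.save("p.npy",p)
    q=bp(d,*(np.array([160,255])/4.6+[245,130]-.4),.077)
    R=lambda w:np.array([[np.cos(p[2]),np.sin(p[2])],[-np.sin(p[2]),np.cos(p[2])]])@(w[:2]-p[:2])*1000
    print("pin st",R(q),q); a=R(q)-[60,0];print(np.hypot(*a),np.arctan2(a[1],a[0]))
    for nm,im,ds in (("t",d["image"],d),("s",np.load("scene1.npz")["image"],np.load("scene1.npz"))):
        im=im[:,:,::-1].copy()
        f=4
        im=cv2.resize(im,None,fx=f,fy=f,interpolation=cv2.INTER_CUBIC)
        th=np.arctan2(a[1],a[0])
        pts=M+[[60+42*np.cos(th),42*np.sin(th),77],[60+42*np.cos(th),42*np.sin(th),27],[-94,25,68],[-94,-25,68],[-60,0,79],[-5,0,27],[-25,43,74],[-25,-43,74]]
        for u in proj(ds,S(p,pts)): cv2.circle(im,tuple(int(x) for x in (u+.5)*f),3,(0,255,0),1)
        c=proj(ds,S(p,[[0,0,12]]))[0]*f
        x,y=int(c[0]),int(c[1]);cv2.imwrite(f"pics/ov_{nm}.png",im[max(0,y-290):y+290,x-330:x+330])
E
python3 fit.py
```

```text
[ 0.51213935 -0.03534675  0.71065831] [[-1.49945170e+00 -3.01686300e-01]
 [-2.49076139e-01  8.68791567e-01]
 [ 2.57389567e-01 -8.92616824e-01]
 [ 1.47623643e+00  1.00414489e-04]
 [ 1.92142559e-02  2.71691598e-01]]
pin st [63.21531101 47.71495443] [0.52892626 0.0420554  0.077     ]
47.823164899138376 1.5035122327852977
```

View pics/ov_t.png

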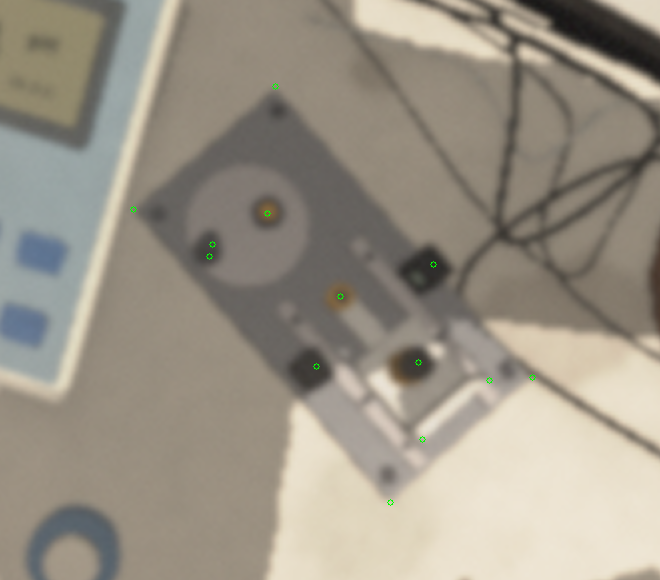

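View pics/ov_s.png

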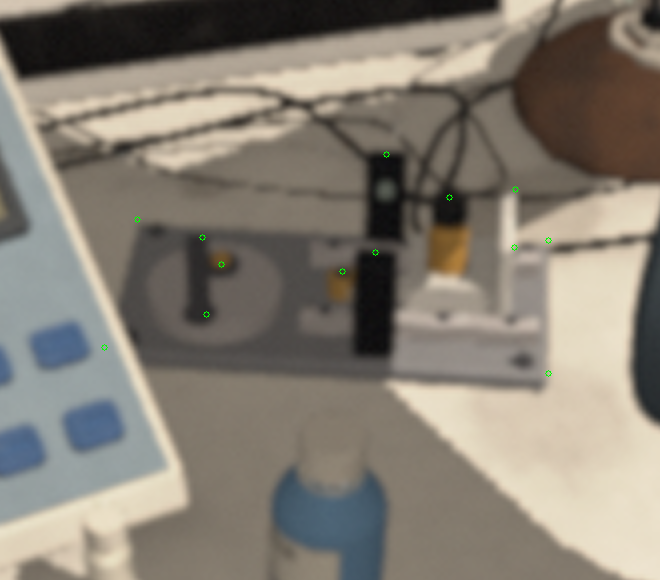

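```bash
python3 - <<'E'
import numpy as np
from h import *
p=np.load("p.npy")
for n in ("top","scene"):
    d=np.load(n+"1.npz");K,T=d["camera_matrix"],d["world_from_camera"]
    v,u=np.mgrid[0:420,0:560]; uv=np.c_[u.ravel(),v.ravel()].astype(float)
    n2=cv2.undistortPoints(uv[:,None],K,d["dist"])[:,0]
    Z=d["range_z"].ravel(); W=(np.c_[n2*Z[:,None],Z])@T[:3,:3].T+T[:3,3]
    c,s=np.cos(p[2]),np.sin(p[2]); a=W-[p[0],p[1],0]
    L=np.c_[c*a[:,0]+s*a[:,1],-s*a[:,0]+c*a[:,1],a[:,2]]*1000; L[Z==0]=1e4
    np.save(n+"L.npy",L)
    def show(nm,x0,x1,y0,y1,z0,z1):
        m=(L[:,0]>x0)&(L[:,0]<x1)&(L[:,1]>y0)&(L[:,1]<y1)&(L[:,2]>z0)&(L[:,2]<z1)
        q=L[m]
        if len(q): print(n,nm,len(q),"mean",q.mean(0).round(1),"min",q.min(0).round(1),"max",q.max(0).round(1))
    show("pinregion",20,120,-60,75,40,95)
    show("pintop",20,120,-60,75,68,90)
    show("postL",-50,0,25,70,60,90); show("postR",-50,0,-70,-25,60,90)
    show("vial",-80,-40,-15,15,60,100); show("endplate",-110,-80,-35,35,45,75)
    show("base",-130,130,-70,70,6,17); show("table",-200,200,-120,120,-10,5)
E
```

```text
top pinregion 85 mean [96.  56.9 72.1] min [59.8 35.9 40.2] max [120.   74.8  85.4]
top pintop 66 mean [95.8 56.7 77.1] min [60.  35.9 68.8] max [120.   74.8  85.4]
top postL 76 mean [-25.2  43.4  73.1] min [-36.   32.7  62.1] max [-15.   51.1  77.9]
top postR 85 mean [-25.7 -42.3  72.2] min [-36.4 -51.3  60.2] max [-14.6 -34.2  78.7]
top vial 76 mean [-59.7   0.5  77.6] min [-69.4  -9.4  60.1] max [-50.5   9.   82.5]
top endplate 102 mean [-89.5   0.7  65.4] min [-94.6 -24.8  47.6] max [-86.   24.5  71.5]
top base 2570 mean [ 4.2 -3.1 12.3] min [-128.5  -69.6    6.1] max [114.8  55.4  17. ]
top table 9628 mean [-33.6  -6.4   0.4] min [-200. -120.   -7.] max [200. 120.   5.]
scene pinregion 122 mean [75.3 52.  63.8] min [59.2 38.9 40.2] max [119.8  74.7  83.2]
scene pintop 58 mean [87.8 56.4 75.2] min [60.4 38.9 68.3] max [119.8  74.7  83.2]
scene postL 98 mean [-26.5  50.8  69.1] min [-37.   39.5  60.3] max [-16.   56.7  74.7]
scene postR 87 mean [-26.7 -35.6  69. ] min [-36.3 -46.7  60. ] max [-16.5 -29.5  75.3]
scene vial 100 mean [-60.9   7.4  72.7] min [-70.7  -6.6  60.2] max [-52.2  14.6  82.3]
scene endplate 88 mean [-90.9  12.7  62.6] min [-94.9 -20.5  45.3] max [-87.   32.   69.3]
scene base 1738 mean [-0.  20.7 11.3] min [-129.   -68.8    6. ] max [113.3  63.3  17. ]
scene table 5356 mean [-43.2  12.4  -0.6] min [-199.7 -120.    -6.3] max [173.1 120.    4.9]
```

```bash
python3 - <<'E'
import numpy as np
from h import *
p=np.load("p.npy");c,s=np.cos(p[2]),np.sin(p[2])
H={}
Ls=[np.load(n+"L.npy") for n in ("top","scene")]
W=[]
for L in Ls:
    L=L[L[:,0]<9000]/1000
    W.append(np.c_[p[0]+c*L[:,0]-s*L[:,1],p[1]+s*L[:,0]+c*L[:,1],L[:,2]])
for n,w in zip(("top","scene"),W):
    print(n,"world max height cm; rows x, cols y .40..-.70")
    ys=np.arange(.40,-.72,-.04)
    print("      "+" ".join(f"{y*100:3.0f}" for y in ys))
    for x in np.arange(.92,.1,-.04):
        r=[]
        for y in ys:
            m=(abs(w[:,0]-x)<.02)&(abs(w[:,1]-y)<.02); r.append(f"{w[m,2].max()*100:3.0f}" if m.sum()>0 else "  .")
        print(f"{x:.2f} "+" ".join(r))
L=Ls[0];print("station mm (top) x rows, y cols")
ys=np.arange(100,-61,-8);print("     "+" ".join(f"{y:3.0f}" for y in ys))
for x in np.arange(172,-130,-8):
    print(f"{x:4d} "+" ".join((lambda m:f"{L[m,2].max():3.0f}" if m.sum() else "  .")((abs(L[:,0]-x)<4)&(abs(L[:,1]-y)<4)) for y in ys))
for n,L in zip("ts",Ls):
    m=(L[:,0]>40)&(L[:,0]<85)&(L[:,1]>20)&(L[:,1]<60)&(L[:,2]>40)&(L[:,2]<90);print(n);print(L[m].round(0).tolist())
E
```

```text
top world max height cm; rows x, cols y .40..-.70
       40  36  32  28  24  20  16  12   8   4   0  -4  -8 -12 -16 -20 -24 -28 -32 -36 -40 -44 -48 -52 -56 -60 -64 -68 -72
0.92   1   0   .   .   0   1   1   1   1   .  14  13   8   .   .   .   .   .   .   .   .   .   .   .   .   .   .   .   .
0.88   1   0   .   .   0   1   1   1   0   .  21   8   8   9   9   .   .   .   .   .   .   .   .   .   .   .   2   .   .
0.84   1   1  23  25  28  23   1   1   1   .  24   8  10  14  12  11   .   .   .   .   .   .   .   .   .   1   2   .   .
0.80   0   1  23  31  31  23   0  11  34  35   8   9  14  14  10  14  10   8   8   .   .   .   .   .   .   1   1   .   .
0.76   0   0   1  24  24  14  14  11   1  36  41  41  14  14  14  14  10   8  11   .   .   .   .   0   1   1   0   .   .
0.72  11   0   1   1  14  14  14  14  14  14  41  42  43  43  46  43  43  43  43   .   .   0   0   1   1   1   0   .   .
0.68  11   1   1   1  13  13  14  14  14  14  15  16  42  43  43  43  43  43  43   0   0   0   1   0   1   4   3   .   .
0.64   1   1   0   8  12  12  13  13  13  13   2   1  17  18  42  43  43  43  43 
[... 9696 characters left out ...]
 [59.0, 47.0, 55.0], [70.0, 48.0, 52.0], [67.0, 52.0, 56.0], [65.0, 49.0, 54.0], [63.0, 50.0, 55.0], [62.0, 46.0, 51.0], [59.0, 46.0, 52.0], [69.0, 49.0, 51.0], [67.0, 48.0, 50.0], [65.0, 51.0, 53.0], [63.0, 50.0, 53.0], [61.0, 48.0, 51.0], [60.0, 44.0, 47.0], [70.0, 48.0, 47.0], [68.0, 48.0, 48.0], [66.0, 48.0, 48.0], [64.0, 48.0, 48.0], [61.0, 49.0, 49.0], [60.0, 46.0, 47.0], [70.0, 47.0, 44.0], [65.0, 51.0, 47.0], [63.0, 50.0, 47.0], [61.0, 51.0, 47.0], [60.0, 45.0, 43.0], [70.0, 46.0, 41.0], [67.0, 52.0, 46.0], [66.0, 47.0, 42.0], [63.0, 50.0, 44.0], [62.0, 48.0, 42.0], [60.0, 45.0, 40.0], [67.0, 51.0, 42.0], [66.0, 49.0, 41.0], [63.0, 50.0, 42.0], [61.0, 50.0, 42.0], [63.0, 51.0, 40.0]]
```

```bash
cat > go.py <<'E'
import sys,numpy as np
from scipy.spatial.transform import Rotation as R
from bench import robot
def go(x,y,z,yaw):
    s=robot.observe(); q=s["orientation"]; r=R.from_quat(q,scalar_first=True)
    tgt=R.from_matrix(np.array([[np.cos(yaw),np.sin(yaw),0],[np.sin(yaw),-np.cos(yaw),0],[0,0,-1.]]).T.T)
    d=r.inv().apply(np.array([x,y,z])-s["eef_pos"])/.25
    w=(r.inv()*tgt).as_rotvec()/(np.pi/2)
    print("t",round(s["t"],2),"pos",s["eef_pos"].round(4),"F",s["ft_force"].round(1),"gap",round(s["finger_gap"],4),"\nslide",d.round(3).tolist(),"twist",w.round(3).tolist(),"rows",np.linalg.norm(d)*6,np.linalg.norm(w)*90/7.16)
go(*map(float,sys.argv[1:5]))
E
python3 go.py .15 -.33 .58 .322
```

```text
t 0.1 pos [ 0.1739 -0.5217  0.4042] F [0.2 0.1 0.6] gap 0.0854 
slide [0.152, -0.758, -0.702] twist [-0.001, -0.0, -0.0] rows 6.267669770941113 0.00845392990295946
```

Emit:
apply_moves(slide=[[0.0,-0.1,-0.15],[0.02,-0.2,-0.3],[0.05,-0.35,-0.45],[0.1,-0.5,-0.6],[0.15,-0.65,-0.7],[0.15,-0.76,-0.7],[0.15,-0.76,-0.7],[0.15,-0.76,-0.7]], twist=[[0,0,0],[0,0,0],[0,0,0],[0,0,0],[0,0,0],[0,0,0],[0,0,0],[0,0,0]], grip=0)

```text
t: 0.77
eef_pos: [0.1491, -0.3268, 0.5814]
orientation: [0.001, 0.987, 0.161, 0.0]
ft_force: [0.5, 0.0, 0.3]
finger_gap: 0.0001
```

```bash
python3 go.py .30 -.10 .55 0.0
```

```text
t 0.77 pos [ 0.1491 -0.3268  0.5814] F [0.5 0.  0.3] gap 0.0001 
slide [0.86, -0.67, 0.124] twist [0.002, -0.0, 0.205] rows 6.582934265994072 2.5814506170065297
```

Emit:
apply_moves(slide=[[0.1,-0.12,0.0],[0.2,-0.24,0.0],[0.35,-0.36,0.0],[0.5,-0.48,0.0],[0.65,-0.6,0.05],[0.8,-0.67,0.1],[0.86,-0.67,0.12],[0.86,-0.67,0.12],[0.86,-0.67,0.12]], twist=[[0,0,0.03],[0,0,0.06],[0,0,0.1],[0,0,0.14],[0,0,0.17],[0,0,0.2],[0,0,0.2],[0,0,0.2],[0,0,0.2]])

```text
t: 1.52
eef_pos: [0.3013, -0.0987, 0.5499]
orientation: [0.001, 1.0, 0.007, -0.001]
ft_force: [-0.1, -1.1, -0.5]
finger_gap: 0.0003
```

```bash
python3 go.py .48 .034 .42 -0.05
```

```text
t 1.52 pos [ 0.3013 -0.0987  0.5499] F [-0.1 -1.1 -0.5] gap 0.0003 
slide [0.723, -0.521, 0.518] twist [0.001, 0.001, 0.041] rows 6.184935880118035 0.5113907911766503
```

Emit:
apply_moves(slide=[[0.12,-0.09,0.08],[0.24,-0.18,0.16],[0.36,-0.27,0.25],[0.48,-0.36,0.34],[0.6,-0.45,0.43],[0.72,-0.52,0.52],[0.72,-0.52,0.52],[0.72,-0.52,0.52],[0.72,-0.52,0.52]], twist=[[0,0,0.04],[0,0,0.04],[0,0,0.04],[0,0,0.04],[0,0,0.04],[0,0,0.04],[0,0,0.04],[0,0,0.04],[0,0,0.04]])

```text
t: 2.27
eef_pos: [0.4791, 0.0322, 0.4196]
orientation: [0.001, 1.0, -0.025, -0.001]
ft_force: [-0.3, -0.1, -0.5]
finger_gap: 0.0001
```

```bash
python3 - <<'E'
from bench import robot, viewer
import cv2, numpy as np
for n in ("scene","wrist"):
    d=viewer.snapshot(n); cv2.imwrite(f"pics/{n}2.png",d["image"][:,:,::-1])
E
python3 go.py .50 .034 .25 -0.05
```

```text
t 2.37 pos [0.4787 0.0322 0.4206] F [ 0.5  0.2 -0.1] gap -0.0001 
slide [0.085, -0.013, 0.682] twist [0.001, -0.0, -0.0] rows 4.1266717612626085 0.014727848754209499
```

View pics/scene2.png

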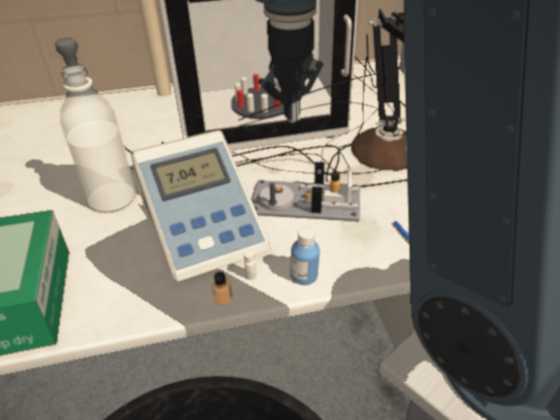

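View pics/wrist2.png

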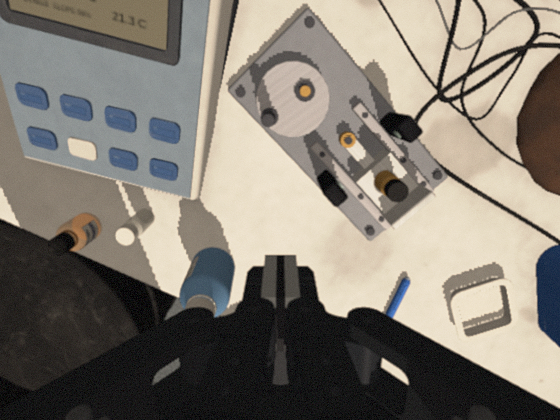

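Emit:
apply_moves(slide=[[0.02,-0.01,0.12],[0.04,-0.01,0.25],[0.06,-0.01,0.38],[0.085,-0.01,0.5],[0.085,-0.01,0.6],[0.085,-0.01,0.68],[0.085,-0.01,0.74],[0.085,-0.01,0.77],[0.085,-0.01,0.77],[0.085,-0.01,0.77]], twist=[[0,0,0],[0,0,0],[0,0,0],[0,0,0],[0,0,0],[0,0,0],[0,0,0],[0,0,0],[0,0,0],[0,0,0]])

```text
t: 3.2
eef_pos: [0.5001, 0.0327, 0.2293]
orientation: [0.001, 1.0, -0.026, 0.001]
ft_force: [-0.4, -0.2, -0.4]
finger_gap: -0.0003
```

```bash
python3 - <<'E'
from bench import robot, viewer
import cv2, numpy as np
for n in ("scene","wrist"):
    d=viewer.snapshot(n); cv2.imwrite(f"pics/{n}3.png",d["image"][:,:,::-1] if n=="wrist" else cv2.resize(d["image"][60:260,180:400,::-1],None,fx=3,fy=3))
E
python3 go.py .54 .034 .228 -0.05
```

```text
t 3.3 pos [0.5003 0.033  0.2295] F [-0.7 -0.5  0.2] gap 0.0001 
slide [0.158, -0.012, 0.007] twist [0.001, -0.002, -0.001] rows 0.9528095449618874 0.024553705969036044
```

View pics/scene3.png

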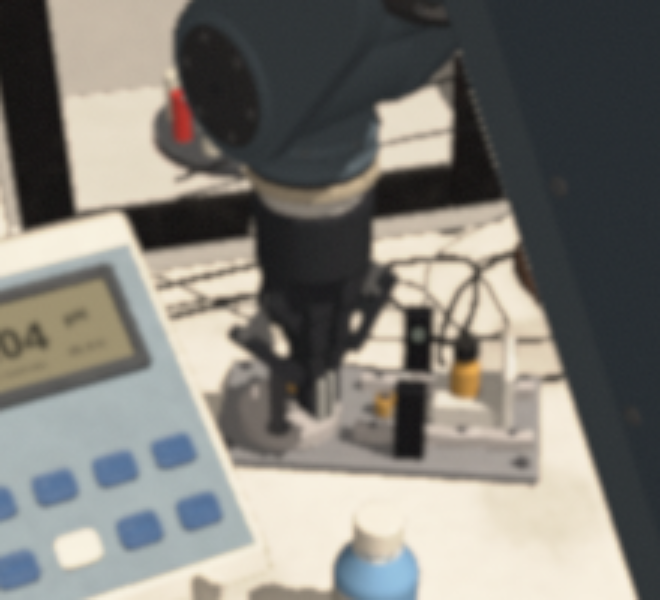

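View pics/wrist3.png

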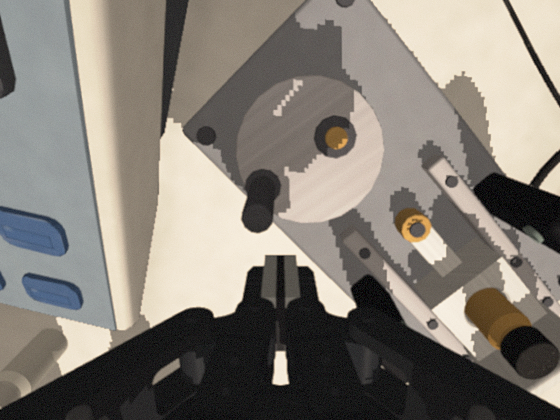

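Emit:
apply_moves(slide=[[0.0,-0.028,0.005],[0.03,-0.032,0.005],[0.06,-0.036,0.005],[0.075,-0.04,0.005],[0.09,-0.043,0.005],[0.105,-0.046,0.005],[0.12,-0.048,0.005],[0.135,-0.05,0.005],[0.15,-0.052,0.005],[0.165,-0.052,0.005],[0.178,-0.053,0.005],[0.178,-0.053,0.005]], twist=[[0,0,0],[0,0,0],[0,0,0],[0,0,0],[0,0,0],[0,0,0],[0,0,0],[0,0,0],[0,0,0],[0,0,0],[0,0,0],[0,0,0]])

```text
t: 4.3
eef_pos: [0.5455, 0.0446, 0.2279]
orientation: [0.001, 1.0, -0.025, -0.001]
ft_force: [-4.5, 4.8, 1.1]
finger_gap: 0.0
```

```bash
python3 - <<'E'
from bench import robot, viewer
import cv2, numpy as np
for n in ("wrist",):
    d=viewer.snapshot(n); cv2.imwrite(f"pics/{n}4.png",d["image"][:,:,::-1])
E
python3 go.py .5724 .036 .228 -0.05
```

```text
t 4.35 pos [0.5454 0.0446 0.2279] F [-5.   2.9  0.2] gap -0.0002 
slide [0.11, 0.029, -0.0] twist [0.001, 0.0, -0.0] rows 0.6803335783500714 0.012005360542196893
```

View pics/wrist4.png

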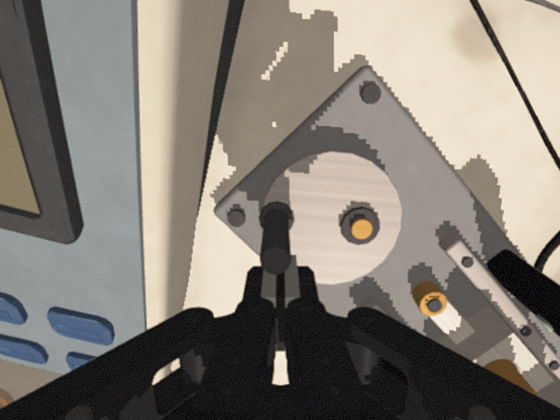

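Emit:
apply_moves(slide=[[0.015,0.001,0],[0.03,0.003,0],[0.045,0.006,0],[0.06,0.01,0],[0.07,0.014,0],[0.08,0.018,0],[0.09,0.022,0],[0.1,0.026,0],[0.107,0.029,0],[0.107,0.029,0]], twist=[[0,0,0],[0,0,0],[0,0,0],[0,0,0],[0,0,0],[0,0,0],[0,0,0],[0,0,0],[0,0,0],[0,0,0]])

```text
t: 5.18
eef_pos: [0.5713, 0.0359, 0.2274]
orientation: [0.001, 1.0, -0.025, -0.003]
ft_force: [-9.8, -1.7, 5.3]
finger_gap: 0.0003
```

```bash
python3 - <<'E'
from bench import robot, viewer
import cv2, numpy as np
for n in ("wrist",):
    s=robot.observe();d=viewer.snapshot(n); cv2.imwrite(f"pics/{n}5.png",d["image"][:,:,::-1]); np.savez("w5.npz",pos=s["eef_pos"],q=s["orientation"],**d)
E
python3 go.py .5724 .036 .228 -0.05
```

```text
t 5.23 pos [0.5713 0.0359 0.2274] F [-9.  -2.2  4.3] gap 0.0001 
slide [0.004, -0.0, -0.002] twist [0.001, 0.003, -0.0] rows 0.030198968446101544 0.045383294698758944
```

View pics/wrist5.png

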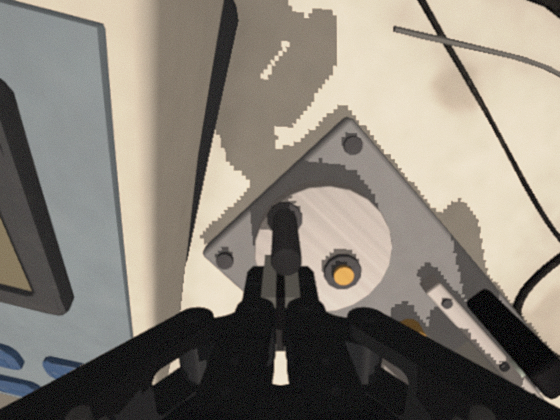

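```bash
cat > wr.py <<'E'
import numpy as np,cv2
from h import *
from scipy.spatial.transform import Rotation as R
def load(f):
    w=dict(np.load(f)); T=np.eye(4);T[:3,:3]=R.from_quat(w["q"],scalar_first=True).as_matrix();T[:3,3]=w["pos"]
    w["world_from_camera"]=T@w["tool_from_camera"]; return w
E
python3 - <<'E'
from wr import *
from fit import S
p=np.load("p.npy"); w=load("w5.npz")
st=lambda q:np.array([[np.cos(p[2]),np.sin(p[2])],[-np.sin(p[2]),np.cos(p[2])]])@(q[:2]-p[:2])*1000
for nm,u,v,z in [("piv",343,268,.028),("pintop",285,262,.077),("pinbase",285,218,.03),("holeL",224,261,.012),("holeR",353,144,.012),("cornerT",346,119,.012),("cornerL",205,253,.012)]:
    q=bp(w,u,v,z);print(nm,st(q).round(1),q.round(4))
im=w["image"][:,:,::-1].copy()
for th in (0,.15,.3):
    for z in (27,77):
        u=proj(w,S(p,[[60+42*np.cos(th),42*np.sin(th),z]]))[0]; cv2.circle(im,(int(u[0]),int(u[1])),2,(0,255 if th==0 else 0,255 if th>.2 else 0),-1)
cv2.imwrite("pics/w5o.png",im)
L=None
Z=w["range_z"];m=[(280,255),(285,262),(290,262),(285,258)]
for u,v in m:
    n2=cv2.undistortPoints(np.array([[[u,v]]],float),w["camera_matrix"],w["dist"])[0,0]
    P=w["world_from_camera"]@np.r_[n2*Z[v,u],Z[v,u],1];print(u,v,st(P[:2]).round(1),P[:3].round(3))
E
```

```text
piv [60.2  0.8] [0.5573 0.0045 0.028 ]
pintop [101.9   3.8] [0.5869 0.034  0.077 ]
pinbase [101.6   3.2] [0.5871 0.0333 0.03  ]
holeL [101.8  50.1] [0.5566 0.0691 0.012 ]
holeR [102.  -45.2] [ 0.6189 -0.0031  0.012 ]
cornerT [113.9 -50.8] [6.316e-01 5.000e-04 1.200e-02]
cornerL [112.6  54.3] [0.5621 0.0792 0.012 ]
280 255 [105.1   3.3] [0.59  0.036 0.077]
285 262 [101.2   4.4] [0.586 0.034 0.075]
290 262 [99.9  3. ] [0.586 0.032 0.075]
285 258 [102.2   3.5] [0.587 0.034 0.075]
```

View pics/w5o.png

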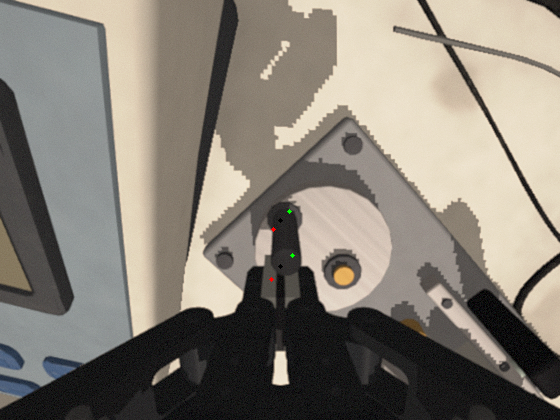

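Emit:
apply_moves(slide=[[-0.03,0,0],[-0.08,0,0],[-0.16,0,0],[-0.24,0,0],[-0.26,0,-0.12],[-0.26,0,-0.26],[-0.26,0,-0.4],[-0.26,0,-0.45],[-0.26,0,-0.45]], twist=[[0,0,0],[0,0,0],[0,0,0],[0,0,0],[0,0,0],[0,0,0],[0,0,0],[0,0,0],[0,0,0]])

```text
t: 5.98
eef_pos: [0.5078, 0.0395, 0.3438]
orientation: [0.001, 1.0, -0.025, 0.001]
ft_force: [-0.5, 0.1, 0.5]
finger_gap: -0.0001
```

```bash
python3 go.py .4212 -.1135 .34 0.71; python3 -c "
from bench import robot;print(robot.observe()['joint_pos'].round(2))"
```

```text
t 5.98 pos [0.5078 0.0395 0.3438] F [-0.5  0.1  0.5] gap -0.0001 
slide [-0.315, 0.629, 0.016] twist [0.001, -0.0, -0.484] rows 4.220432391896424 6.081906214035544
[-0.01  0.35  1.82 -0.    0.97  1.61]
```

Emit:
apply_moves(slide=[[-0.05,0.1,0],[-0.1,0.2,0],[-0.15,0.3,0],[-0.2,0.4,0],[-0.25,0.5,0],[-0.3,0.6,0.01],[-0.315,0.63,0.016],[-0.315,0.63,0.016],[-0.315,0.63,0.016],[-0.315,0.63,0.016]], twist=[[0,0,-0.07],[0,0,-0.14],[0,0,-0.21],[0,0,-0.28],[0,0,-0.35],[0,0,-0.42],[0,0,-0.484],[0,0,-0.484],[0,0,-0.484],[0,0,-0.484]])

```text
t: 6.82
eef_pos: [0.4216, -0.1133, 0.3396]
orientation: [0.001, 0.938, 0.346, 0.0]
ft_force: [-0.6, 0.2, 0.4]
finger_gap: 0.0002
```

```bash
python3 - <<'E'
from bench import robot, viewer
from wr import *
s=robot.observe();d=viewer.snapshot("wrist"); cv2.imwrite("pics/wrist6.png",d["image"][:,:,::-1]); np.savez("w6.npz",pos=s["eef_pos"],q=s["orientation"],**d)
d=viewer.snapshot("top"); cv2.imwrite("pics/top6.png",d["image"][:,:,::-1])
E
python3 go.py .4212 -.1135 .213 0.71
```

```text
t 6.92 pos [ 0.4217 -0.1132  0.3398] F [ 1.3 -1.1 -0.3] gap 0.0002 
slide [-0.002, -0.001, 0.507] twist [0.001, -0.0, -0.001] rows 3.0429901529908854 0.015898707996379526
```

View pics/wrist6.png

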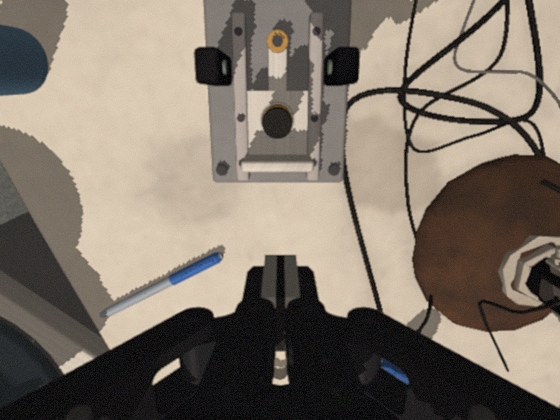

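View pics/top6.png

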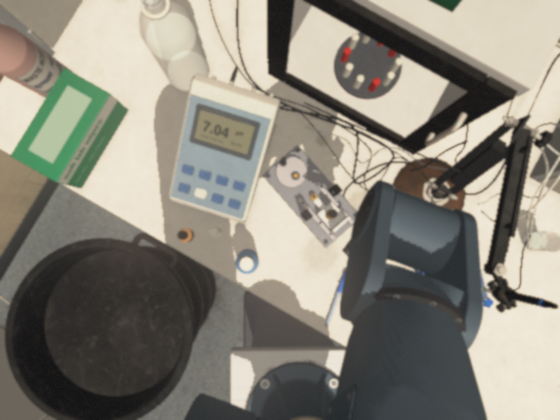

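Emit:
apply_moves(slide=[[0,0,0.12],[0,0,0.25],[0,0,0.35],[0,0,0.43],[0,0,0.5],[0,0,0.505],[0,0,0.505],[0,0,0.505]], twist=[[0,0,0],[0,0,0],[0,0,0],[0,0,0],[0,0,0],[0,0,0],[0,0,0],[0,0,0]])

```text
t: 7.58
eef_pos: [0.4223, -0.1131, 0.2143]
orientation: [0.001, 0.938, 0.347, 0.001]
ft_force: [0.6, -0.5, 0.9]
finger_gap: -0.0001
```

```bash
python3 - <<'E'
from bench import robot, viewer
from wr import *
s=robot.observe();d=viewer.snapshot("wrist"); cv2.imwrite("pics/wrist7.png",d["image"][:,:,::-1]); np.savez("w7.npz",pos=s["eef_pos"],q=s["orientation"],**d)
p=np.load("p.npy")
print("final target world",p[:2]-.070*np.array([np.cos(p[2]),np.sin(p[2])]), "contact",p[:2]-.105*np.array([np.cos(p[2]),np.sin(p[2])]))
E
python3 go.py .4591 -.081 .213 0.71
```

```text
final target world [ 0.45908406 -0.08101005] contact [ 0.43255642 -0.1038417 ]
t 7.63 pos [ 0.4223 -0.1132  0.2145] F [ 1.   1.  -0.7] gap 0.0001 
slide [0.196, -0.002, 0.006] twist [0.002, -0.001, -0.001] rows 1.174451294338616 0.02757837080022214
```

View pics/wrist7.png

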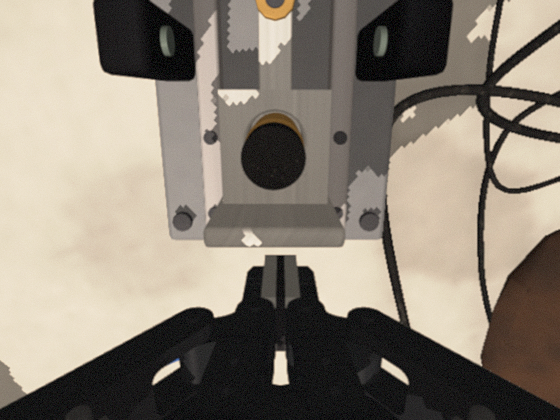

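Emit:
apply_moves(slide=[[0.02,-0.002,0.004],[0.04,-0.002,0.004],[0.055,-0.002,0.004],[0.07,-0.002,0.004],[0.085,-0.002,0.004],[0.1,-0.002,0.004],[0.115,-0.002,0.004],[0.13,-0.002,0.004],[0.145,-0.002,0.004],[0.158,-0.002,0.004],[0.17,-0.002,0.004],[0.18,-0.002,0.004]], twist=[[0,0,0],[0,0,0],[0,0,0],[0,0,0],[0,0,0],[0,0,0],[0,0,0],[0,0,0],[0,0,0],[0,0,0],[0,0,0],[0,0,0]])

```text
t: 8.63
eef_pos: [0.4564, -0.0833, 0.2135]
orientation: [0.001, 0.938, 0.347, 0.001]
ft_force: [-1.1, -2.3, 1.1]
finger_gap: -0.0003
```

```bash
python3 - <<'E'
from bench import robot, viewer
from wr import *
s=robot.observe();d=viewer.snapshot("wrist"); cv2.imwrite("pics/wrist8.png",d["image"][:,:,::-1]); np.savez("w8.npz",pos=s["eef_pos"],q=s["orientation"],**d)
d=viewer.snapshot("scene"); cv2.imwrite("pics/scene8.png",d["image"][:,:,::-1])
E
python3 go.py .4591 -.081 .213 0.71
```

```text
t 8.73 pos [ 0.4564 -0.0833  0.2135] F [ 0.4  0.4 -0.3] gap 0.0 
slide [0.014, 0.0, 0.002] twist [0.002, -0.001, -0.0] rows 0.08627919333631127 0.027483472871364063
```

View pics/wrist8.png

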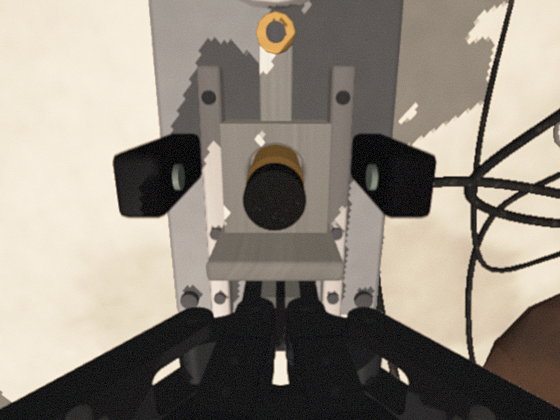

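View pics/scene8.png

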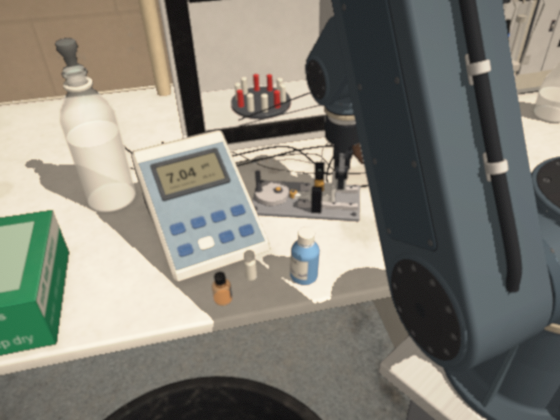

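Emit:
apply_moves(slide=[[0.004,0,0],[0.008,0,0],[0.012,0,0],[0.012,0,0],[0.012,0,0]], twist=[[0,0,0],[0,0,0],[0,0,0],[0,0,0],[0,0,0]])

```text
t: 9.15
eef_pos: [0.4584, -0.0814, 0.2134]
orientation: [0.001, 0.938, 0.347, 0.001]
ft_force: [-2.9, -4.5, 0.9]
finger_gap: 0.0
```

Emit:
apply_moves(slide=[[0.004,0,0],[0.008,0,0],[0.008,0,0],[0.008,0,0]], twist=[[0,0,0],[0,0,0],[0,0,0],[0,0,0]])

```text
t: 9.48
eef_pos: [0.4592, -0.081, 0.2134]
orientation: [0.001, 0.938, 0.347, -0.001]
ft_force: [-11.4, -15.1, 8.1]
finger_gap: 0.0
```

Emit:
apply_moves(slide=[[0.008,0,0],[0.008,0,0],[0.008,0,0]], twist=[[0,0,0],[0,0,0],[0,0,0]])

```text
t: 9.73
eef_pos: [0.4597, -0.0807, 0.2134]
orientation: [0.001, 0.938, 0.348, -0.003]
ft_force: [-13.6, -19.8, 9.0]
finger_gap: -0.0
```

```bash
python3 - <<'E'
from bench import robot, viewer
from wr import *
s=robot.observe();d=viewer.snapshot("wrist"); cv2.imwrite("pics/wrist9.png",d["image"][:,:,::-1]); np.savez("w9.npz",pos=s["eef_pos"],q=s["orientation"],**d)
w=load("w9.npz");Z=w["range_z"]
v,u=np.mgrid[0:420,0:560];n2=cv2.undistortPoints(np.c_[u.ravel(),v.ravel()].astype(float)[:,None],w["camera_matrix"],w["dist"])[:,0]
z=Z.ravel();T=w["world_from_camera"];W=np.c_[n2*z[:,None],z]@T[:3,:3].T+T[:3,3];W=W[z>0]
p=np.load("p.npy");c,s_=np.cos(p[2]),np.sin(p[2]);a=W-[p[0],p[1],0];L=np.c_[c*a[:,0]+s_*a[:,1],-s_*a[:,0]+c*a[:,1],a[:,2]]*1000
def show(nm,x0,x1,y0,y1,z0,z1):
    q=L[(L[:,0]>x0)&(L[:,0]<x1)&(L[:,1]>y0)&(L[:,1]<y1)&(L[:,2]>z0)&(L[:,2]<z1)]
    if len(q):print(nm,len(q),np.percentile(q,[2,50,98],axis=0).round(1).tolist())
show("vialcap",-55,0,-16,16,74,85);show("plate top",-75,-35,-24,24,64,70);show("posts",-45,0,35,55,70,78);show("postR",-45,0,-55,-35,70,78);show("roller",10,42,-8,8,24,31)
E
python3 go.py .4591 -.081 .213 0.71
```

```text
vialcap 3152 [[-33.9, -6.1, 75.5], [-24.8, 2.5, 78.1], [-16.3, 11.0, 79.3]]
plate top 3200 [[-63.4, -20.5, 64.3], [-55.2, 1.1, 66.6], [-51.3, 22.8, 69.1]]
posts 3034 [[-35.6, 38.3, 70.3], [-24.9, 45.1, 72.5], [-15.4, 52.7, 74.0]]
postR 2502 [[-35.7, -47.5, 70.8], [-25.0, -41.1, 72.6], [-15.6, -35.2, 73.8]]
roller 1570 [[22.4, -6.4, 24.4], [31.7, 1.8, 26.0], [40.8, 7.7, 28.6]]
t 9.78 pos [ 0.4597 -0.0807  0.2134] F [-13.3 -19.4   9.2] gap -0.0002 
slide [-0.003, -0.001, 0.002] twist [0.0, 0.004, 0.0] rows 0.019418348252480188 0.04612149876939557
```

View pics/wrist9.png

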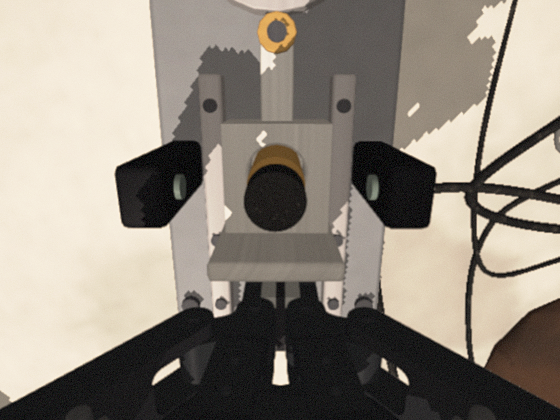

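Emit:
apply_moves(slide=[[-0.01,0,0],[-0.04,0,0],[-0.1,0,0],[-0.18,0,0],[-0.24,0,-0.08],[-0.24,0,-0.22],[-0.24,0,-0.36],[-0.24,0,-0.5],[-0.24,0,-0.5],[-0.24,0,-0.5]], twist=[[0,0,0],[0,0,0],[0,0,0],[0,0,0],[0,0,0],[0,0,0],[0,0,0],[0,0,0],[0,0,0],[0,0,0]])

```text
t: 10.62
eef_pos: [0.4147, -0.1194, 0.3402]
orientation: [0.003, 0.938, 0.348, -0.001]
ft_force: [-0.7, -0.7, -0.3]
finger_gap: 0.0001
```

```bash
python3 - <<'E'
from bench import robot, viewer
from wr import *
from fit import S
p=np.load("p.npy")
s=robot.observe();print(s["t"],s["eef_pos"],s["ft_force"])
d=viewer.snapshot("top"); T=d["world_from_camera"]; Z=d["range_z"].ravel()
v,u=np.mgrid[0:420,0:560];n2=cv2.undistortPoints(np.c_[u.ravel(),v.ravel()].astype(float)[:,None],d["camera_matrix"],d["dist"])[:,0]
W=np.c_[n2*Z[:,None],Z]@T[:3,:3].T+T[:3,3];W=W[Z>0]
c,s_=np.cos(p[2]),np.sin(p[2]);a=W-[p[0],p[1],0];L=np.c_[c*a[:,0]+s_*a[:,1],-s_*a[:,0]+c*a[:,1],a[:,2]]*1000
for nm,b in dict(pin=(75,113,-25,30,60,90),vial=(-50,0,-16,16,70,90),plate=(-75,-40,-30,30,60,75),postL=(-50,0,30,60,65,90)).items():
    q=L[(L[:,0]>b[0])&(L[:,0]<b[1])&(L[:,1]>b[2])&(L[:,1]<b[3])&(L[:,2]>b[4])&(L[:,2]<b[5])]; print(nm,len(q),q.mean(0).round(1) if len(q) else "")
im=d["image"][110:290,150:390,::-1];cv2.imwrite("pics/top10.png",cv2.resize(im,None,fx=3.2,fy=3.2,interpolation=cv2.INTER_CUBIC))
E
```

```text
10.6167 [ 0.41474601 -0.1193868   0.3402377 ] [-0.6650818  -0.71143385 -0.26656553]
pin 28 [100.6   1.8  75.1]
vial 67 [-25.3   0.5  79.1]
plate 84 [-55.1   0.2  67.8]
postL 71 [-25.4  43.3  74. ]
```

View pics/top10.png

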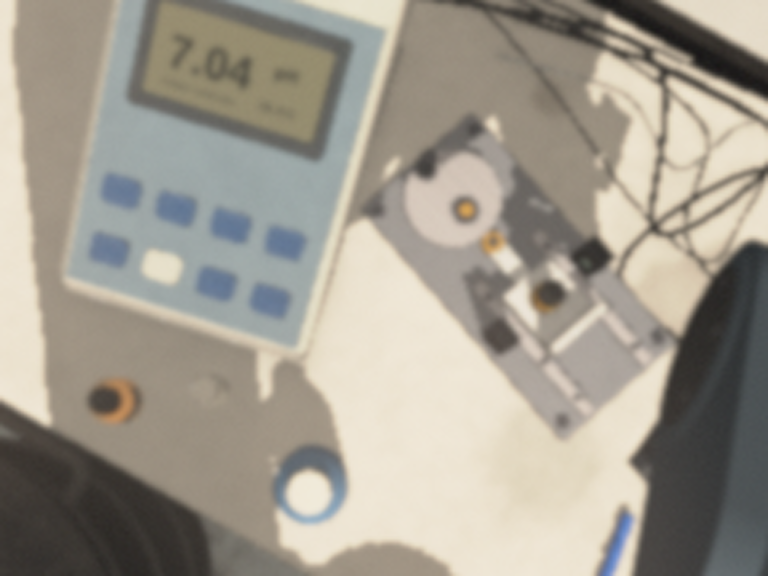

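```bash
python3 -c "
from bench import robot;print(robot.close_job())"
```

```text
the job is handed in; nothing more can be done
None
```

I turned the cam to its low point by pushing the pin with the closed fingers. I then backed off and pushed the slide home by its rear end plate. After that I lifted clear and handed the job in, at about 10.7 s on the robot's clock; no verdict was reported.

Last checks, from the top camera's depth after the arm had backed off:
- **Cam:** the pin stood about 0.04 rad from straight away from the slide. The wrist camera had read 0.03 to 0.09 rad just before the slide push, and the limit is 0.25.
- **Slide:** the end plate and vial both moved about 34.4 mm, against the 32.5 mm needed. While pushing, the force rose to about 24 N sideways, so the slide had met the cam.
- **Sample vial:** it is centred between the posts at x −25.3 mm. Its cap top is at about 79 mm, so it stayed down in its pocket, and it looks upright. The fingers stayed on the far side of the end plate from it.
- **Bystanders:** the dropper, blank vial and buffer look unmoved in the pictures; I did not measure them.
- **Robot:** it is touching nothing, with a wrist force of about 1 N.

One disagreement: the scene camera's overlay sat about 2 pixels off vertically. I relied on the top and wrist cameras, which agreed with each other to within about 2 to 3 mm.

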